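# Clip the drip arm onto its pivot pin

## Task

Secure the drip arm on its upright pivot pin: pick the large R-clip out of the white parts tray and push its straight leg through the cross-hole in the pin until the bent leg has ridden over the pin and snapped closed round it, fully home. Leave the other parts in the tray, then let go of the clip.

Things in the scene. Friction and masses are not known exactly. Their poses are not given: they have to be found in the camera images.
- clip_loop (a point): Centre of the clip's closed grip loop, at half the wire's height (4 mm above the tray floor at the start); axes as the clip. The loop has two straight sides parallel to x, 26 mm apart between wire centres (34 mm over all), from 15 mm behind to 16 mm ahead of this point: grasp across them, along y, from above. The rounded back ends 32 mm behind this point.
- clip_seat (a point): Point on the centre line of the clip's straight leg, at x 60, y -13 mm from clip_loop in the clip's axes, that lies at the middle of the pin's cross-hole when the clip is home. Same axes as the clip.
- clip_tip (a point): End of the clip's straight leg, 47.6 mm ahead of clip_seat. Same axes as the clip.
- clip_spring (a joint): Swing of the clip's sprung bent leg about its root at the loop, rad: 0 closed, to 0.35 swung away from the straight leg. It needs about 3 N at the leg's bend to start opening and 7 N when it rides over the pin (about 0.1 rad). Pushing the clip over the pin takes about 3 to 10 N, and the leg snaps back to near 0 when home.
- pin_hole (a point): Middle of the cross-hole in the upright steel pivot pin, 62 mm above the table. The hole is 11 x 11 mm, level, right through the pin along this point's x axis (z up). The pin is 30 mm thick, its top 23 mm above this point. The free side to push from is -x, moving towards +x.
- tray_in (a point): Centre of the inner floor of the fixed white tray, 5 mm above the table; tray 270 (along its x) x 310 x 35 mm high, walls 5 mm.
- clip: The large R-clip: 8 mm round steel wire, 140 mm long, 34 mm wide at the loop, 130 g, lying flat in the tray. Origin 4 mm below clip_loop. x points along the straight leg to its tip, y from the straight leg to the bent leg, z up as it lies. Straight leg at y = -13 mm, its last 6 mm thinned to 5 mm. Bent leg roots at x 16, y 13 mm, curves round the pin's place, flares to x 106, y 10 mm.
- small_clip_mid (a point): Loop centre of a small R-clip of 4.4 mm wire, about 75 mm long, lying in the tray: not the one wanted.
- bolt_mid (a point): Middle of a dark hex bolt, 60 mm long, 14 mm shank, lying in the tray.
- headed_pin_mid (a point): Middle of a plain steel pin with a flat round head, 71 mm long, 12 mm thick, lying in the tray.
- plug_mid (a point): Centre of a small aluminium flanged plug, 30 mm across, 20 mm high, in the tray.
- stand: The fixed stand, origin on the table under the pin, axes as pin_hole: grey base plate 110 x 110 x 12 mm, aluminium hub 48 mm in diameter whose top is 8 mm below the hole's middle, upright pin, and a flat drip arm with a round grid running from the hub to x = 230 mm, its top 22 mm below the hole's middle.

How it is judged:
By the outcome, as a careful person would: the job done as asked, in the order asked, and still so for the second after the job is handed in, with the robot touching nothing.
It also fails if it takes over 50 s, if anything falls off the work surface, if the arm or the gripper's body presses on something with over 40 N, if the wrist force passes 120 N, or if a joint passes its speed limit or range.

## Robot

A 6-joint arm with a two-finger parallel gripper is mounted at the origin on the work surface. World frame = base frame: x ahead of the robot, y to its left, z up, the work surface at z = 0. Lengths are in m, angles in rad, forces in N, time in s.
With the tool pointing down it reaches from about 0.2 to 0.875 m from the base axis. Payload 3.4 kg.
Tool frame: the origin (TCP) lies between the finger pads; the fingertips stand 25 mm ahead of it and the grasp point (between the pads) lies 6 mm ahead of it (r.nose_length is the z of the fingertips in the tool frame, in m); z points along the fingers, x is the direction in which the jaws open and shut, and the axes are right-handed (so a half turn about z gives the same grasp; the last joint's range is limited). The gripper opens to 94 mm and grips with 3 to 60 N. Pads are 16 mm wide; open, the fingers measure 119 mm over their backs; the gripper's body (75 mm by 177 mm) begins 78 mm behind the grasp point.
Start: joints at [-1.294, 0.276, 1.505, -0, 1.361, -0.121], TCP at [0.223, -0.53, 0.23] pointing down, gripper open.
Joint ranges: [-2.89, 2.89], [-0.75, 2.08], [0.22, 2.7], [-1.18, 4.32], [0.11, 2.71], [-2.7, 2.7]. Speed limits (rad/s): [2.57, 2.57, 3.14, 3.14, 3.14, 3.14].

## Interface

Orientations are given as a unit quaternion [w, x, y, z].
In Python, from plant import r, gripper_to, inverse_kinematics, vision, models, telemetry gives the robot as it stands. Calls block until the motion is done:
- r.move_to(position, orientation): joint-space move of the TCP to a pose.
- r.move_l(position, rot=None, vel=0.15, guard=None): straight line of the TCP; rot=None keeps the orientation; vel is the mean speed in m/s. With guard (N) it stops when the force on the tool has changed by that much, and returns True; else False.
- r.movej(angles): joint-space move.
- gripper_to(opening, f_grip=None): finger opening in m; f_grip is the grip in N (None keeps the last); returns when the fingers have stopped.
- r.hold(seconds).
- inverse_kinematics(position, orientation): joint angles nearest the present ones, or None.
- vision.snapshot(name): name is "scene" or "side" or "wrist"; returns the picture (420x560x3 uint8, red, green, blue); there is no depth.
- vision.get_calibration(name): a dict with "fx", "fy", "cx", "cy" (pixels), "D" ([k1, k2, p1, p2, k3] as OpenCV has them; the pictures are not rectified), "position" and "orientation" of the camera in the world. Camera axes: x right, y down, z forward; pixel columns grow to the right and rows downward; lengths in m; the calibration is good to about 2 mm. A picture is of the moment at which its call begins: read the wrist's pose just before it. get_calibration takes no time and is no camera call; for the wrist camera it gives the pose at the moment of the call.
A pose or a line that the arm cannot do raises r.PlanningError and nothing moves.
- r.sign_off(): hands the job in, once; it reports no verdict.
Trained networks look in the newest picture that a camera, given by its name, has taken for a name from the list of things; names that differ only in an ending like _2 or _b are one class to them, and where a whole thing is asked for, a point or a joint stands for the part that bears it (a point fixed in the world has none). Each returns a list of dicts, best first, with "score" (0 to 1); they miss things now and then, are a little off and sometimes report something else, mostly with a low value. They report only what shows in the picture. A call takes as long as a camera call.
- models.boxes_of(thing, camera): "at" ([x, y, z] in m, in world coordinates, good to about 4 mm: the middle of the surface that is visible of it).
- models.regions_of(thing, camera): "pixels" (420x560 bool, what is visible of it).
- models.mark_of(thing, camera): "at" ([x, y, z] in m, in world coordinates, good to about 4 mm: a listed point, or the origin of a listed thing).
Readings, each from a call of its own:
- telemetry.current_t(): time.
- telemetry.current_joints(): joint angles.
- telemetry.current_dq(): joint speeds.
- telemetry.current_joint_efforts(): joint torques, N m.
- telemetry.current_ee_pos(): TCP position.
- telemetry.current_tool_rot(): TCP orientation.
- telemetry.current_wrist_force(): force on the tool from outside, world axes, zero at the start.
- telemetry.current_torque(): the same for the moment, N m.
- telemetry.current_opening(): finger opening in m.
Only numpy, scipy, OpenCV 4.12 (cv2) and the standard library are available. Lean on these libraries where they do the work, as an engineer would, in place of code of your own. Each camera call takes 0.05 s, during which the arm holds its last target.

## Working session

There is one attempt and no reset: what is moved stays moved. The work goes in short steps, each a Python script; the robot and the scene stay as the last script left them, time stands still between calls to the robot, and variables do not carry over. Pictures are saved under pics/ and viewed, and the job is handed in when it is done.

```bash
ls; mkdir -p pics; python3 - <<'E'
from plant import r, gripper_to, inverse_kinematics, vision, models, telemetry
import cv2,numpy as np
for c in ["scene","side","wrist"]:
    im=vision.snapshot(c); cv2.imwrite(f"pics/a_{c}.png",im[:,:,::-1])
    k=vision.get_calibration(c); print(c,k)
    for n in ["clip_loop","clip_seat","clip_tip","pin_hole","clip","stand","tray_in","small_clip_mid"]:
        for d in models.mark_of(n,c)[:2]: print(n,np.round(d["at"],4),round(d["score"],2))
print(telemetry.current_t())
E
```

```text
pics
scene {'fx': 394.12335552868547, 'fy': 394.12335552868547, 'cx': 279.61256929507306, 'cy': 207.9494213903888, 'D': array([-0.10166494,  0.        ,  0.        ,  0.        ,  0.        ]), 'position': array([1.28316028, 0.16490848, 0.56778785]), 'orientation': array([-0.29093823,  0.56809889,  0.67783219, -0.36491384])}
clip_loop [0.4697 0.2028 0.0119] 0.83
clip_seat [0.5264 0.1754 0.0062] 0.56
clip_tip [0.5713 0.1683 0.0108] 0.61
pin_hole [ 0.5374 -0.1889  0.0634] 0.62
clip [0.4707 0.2017 0.0098] 0.6
stand [ 0.5415 -0.1813  0.0013] 0.77
stand [0.6316 0.2801 0.0142] 0.38
tray_in [0.5405 0.1716 0.0085] 0.58
small_clip_mid [0.4699 0.2062 0.0121] 0.69
small_clip_mid [0.5029 0.0574 0.0066] 0.46
side {'fx': 447.1892405421123, 'fy': 447.1892405421123, 'cx': 286.23814785980477, 'cy': 206.0385825884382, 'D': array([-0.01771082,  0.        ,  0.        ,  0.        ,  0.        ]), 'position': array([ 0.34701639, -0.50277243,  0.71678478]), 'orientation': array([-0.33714782,  0.92182623, -0.17811655,  0.06958626])}
clip_loop [0.4761 0.2009 0.0128] 0.87
clip_seat [0.5265 0.1754 0.0054] 0.67
clip_tip [0.5752 0.1627 0.0106] 0.79
clip_tip [0.4979 0.0545 0.0072] 0.64
pin_hole [ 0.5366 -0.1842  0.0605] 0.64
pin_hole [0.5367 0.1758 0.0017] 0.4
clip [0.4652 0.2009 0.0014] 0.92
clip [0.5746 0.1653 0.0114] 0.62
stand [ 0.5358 -0.1862  0.0014] 0.87
tray_in [0.5359 0.1785 0.0032] 0.55
small_clip_mid [0.4974 0.0567 0.008 ] 0.71
wrist {'fx': 366.08270315131404, 'fy': 366.08270315131404, 'cx': 275.6444599628125, 'cy': 208.79647886555256, 'D': array([-0.09576485,  0.        ,  0.        ,  0.        ,  0.        ]), 'position': array([ 0.28298451, -0.50446637,  0.38550727]), 'orientation': array([ 0.09525526,  0.82719565, -0.55014384, -0.06336837])}
1.35
```

View images.

View pics/a_scene.png

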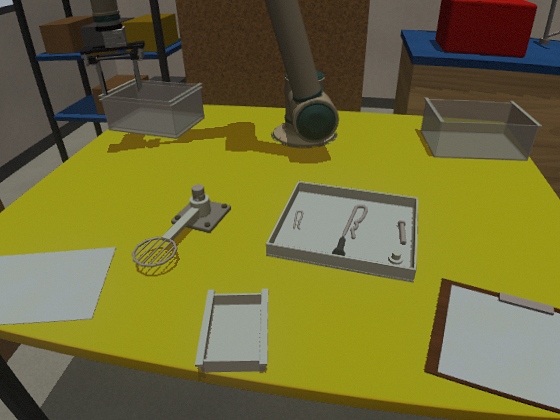

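View pics/a_side.png

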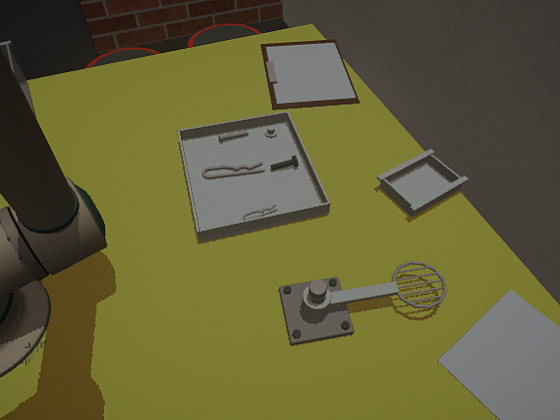

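```bash
cat > h.py <<'E'
from plant import r, gripper_to, inverse_kinematics, vision, models, telemetry
import cv2,numpy as np
from scipy.spatial.transform import Rotation as R
def rq(q): return R.from_quat(np.asarray(q),scalar_first=True)
def down(yaw): # tool z down, tool x at yaw in world
    x=np.array([np.cos(yaw),np.sin(yaw),0]); z=np.array([0,0,-1.]); y=np.cross(z,x)
    return R.from_matrix(np.c_[x,y,z]).as_quat(scalar_first=True)
def back(k,uv,z):
    K=np.array([[k['fx'],0,k['cx']],[0,k['fy'],k['cy']],[0,0,1]])
    p=cv2.undistortPoints(np.array(uv,float).reshape(-1,1,2),K,np.array(k['D'],float)).reshape(-1,2)
    d=rq(k['orientation']).apply(np.c_[p,np.ones(len(p))]); o=k['position']
    return o+d*((z-o[2])/d[:,2])[:,None]
def proj(k,P):
    K=np.array([[k['fx'],0,k['cx']],[0,k['fy'],k['cy']],[0,0,1]])
    P=rq(k['orientation']).inv().apply(np.atleast_2d(P)-k['position'])
    return cv2.projectPoints(P,np.zeros(3),np.zeros(3),K,np.array(k['D'],float))[0].reshape(-1,2)
def snap(c,f):
    k=vision.get_calibration(c); im=vision.snapshot(c); cv2.imwrite(f"pics/{f}.png",im[:,:,::-1]); return k,im
E
python3 - <<'E'
from h import *
k=vision.get_calibration("wrist"); T=rq(telemetry.current_tool_rot()); p=telemetry.current_ee_pos()
print("tool",T.as_matrix().round(3)); print("cam in tool",T.inv().apply(k['position']-p)); print((T.inv()*rq(k['orientation'])).as_matrix().round(3))
s=vision.get_calibration("side")
c=back(s,[[418,285]],.04)[0]; q=np.array([.537,-.186]); print(c,np.degrees(np.arctan2(*(c[:2]-q)[::-1])))
print(np.degrees(np.arctan2(.165-.202+0,.573-.472))+np.degrees(np.arctan2(13,107.6)))
E
```

```text
tool [[ 0.387 -0.922 -0.   ]
 [-0.922 -0.387 -0.   ]
 [ 0.     0.    -1.   ]]
cam in tool [-0.0003025  -0.06545598 -0.15501476]
[[ 1.    -0.001 -0.   ]
 [ 0.001  0.974  0.227]
 [ 0.    -0.227  0.974]]
[ 0.71232507 -0.22392383  0.04      ] -12.205371100276997
-13.230670395969513
```

```bash
python3 - <<'E'
from h import *
yaw=np.radians(77)
f=np.array([np.cos(np.radians(-13)),np.sin(np.radians(-13)),0])
P=np.array([.472,.2015,.15])+.035*f
r.move_to(P,down(yaw)); print(telemetry.current_t(),telemetry.current_joints().round(2) if hasattr(telemetry.current_joints(),'round') else telemetry.current_joints())
k,im=snap("wrist","w1")
for n in ["clip_loop","clip_seat","clip_tip","clip"]:
    for d in models.mark_of(n,"wrist")[:2]: print(n,np.round(d["at"],4),round(d["score"],2), proj(k,d["at"]).round(0))
g=models.regions_of("clip","wrist"); print([round(d["score"],2) for d in g])
m=g[0]["pixels"]; np.save("m1.npy",m); import pickle; pickle.dump(k,open("k1.pkl","wb"))
v=im.copy(); v[m]=v[m]//2+np.array([0,120,0],np.uint8); cv2.imwrite("pics/w1m.png",v[:,:,::-1])
E
```

```text
4.1083 [ 0.24  0.28  1.7  -0.    1.15 -1.11]
clip_loop [0.472  0.2011 0.0054] 0.97 [[276. 161.]]
clip_seat [0.5241 0.1757 0.007 ] 0.58 [[260. 228.]]
clip_tip [0.5767 0.1651 0.01  ] 0.67 [[263. 288.]]
clip_tip [0.5281 0.1762 0.0087] 0.36 [[262. 233.]]
clip [0.5355 0.1729 0.0045] 0.71 [[260. 241.]]
[0.59]
```

View pics/w1.png

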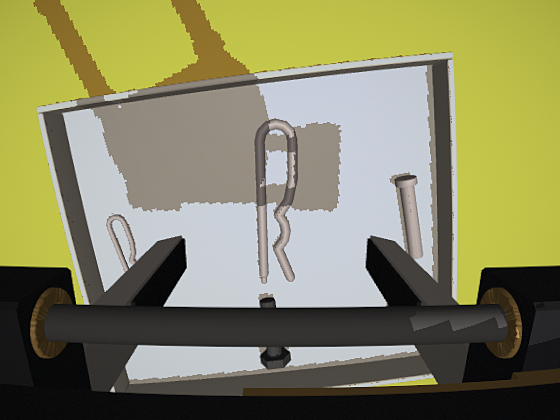

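View pics/w1m.png

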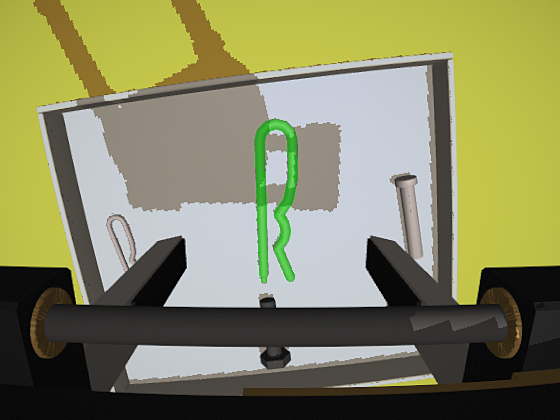

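```bash
python3 - <<'E'
from h import *
import pickle
k=pickle.load(open("k1.pkl","rb")); m=np.load("m1.npy")
v,u=np.nonzero(m); W=back(k,np.c_[u,v],.009)[:,:2]
print("span",back(k,[[264,282],[278,120]],.009))
# leg: pixel rows 190-275, left blob
pts=[]
for row in range(140,276):
    c=np.nonzero(m[row])[0]; b=np.split(c,np.nonzero(np.diff(c)>1)[0]+1)
    if len(b)>=2: pts.append([b[0].mean(),row])
L=back(k,pts,.009)[:,:2]
c=L.mean(0); d=np.linalg.svd(L-c)[2][0]; d*=np.sign(d[0]); n=np.array([-d[1],d[0]])
print("yaw",np.degrees(np.arctan2(d[1],d[0])),"resid mm",1e3*np.std((L-c)@n))
X=(W-c)@d; Y=(W-c)@n; print("x range len",np.ptp(X)*1e3,"y rel leg",Y.min()*1e3,Y.max()*1e3)
# loop width
l=c+d*(X.min()+.032)+n*.013; print("loop from back",l); l2=c+d*(X.max()-.1076)+n*.013; print("loop from tip",l2)
E
```

```text
span [[0.57166237 0.16754438 0.009     ]
 [0.44022917 0.21052464 0.009     ]]
yaw -11.965241404697228 resid mm 0.1986799918744294
x range len 138.35978425625578 y rel leg -4.220022802397851 30.004351462791327
loop from back [0.47022936 0.20186032]
loop from tip [0.46901609 0.20211744]
```

```bash
python3 - <<'E'
from h import *
q=down(np.radians(78.0)); L=[.4697,.2020]
gripper_to(.062,30)
r.move_to([*L,.07],q)
print(r.move_l([*L,.0312],vel=.06,guard=6), telemetry.current_ee_pos())
print(gripper_to(.02,50), telemetry.current_opening(), telemetry.current_ee_pos(),telemetry.current_wrist_force(),telemetry.current_t())
E
```

```text
True [0.46886117 0.20165959 0.0302783 ]
False 0.03225644615363295 [0.46896647 0.20183309 0.03022924] [0.03967204 1.14447224 5.08976905] 6.7833
```

```bash
python3 - <<'E'
from h import *
p=telemetry.current_ee_pos()
r.move_l([p[0],p[1],.13],vel=.12)
print(telemetry.current_opening(),telemetry.current_wrist_force(),telemetry.current_ee_pos())
# view stand: pose with camera behind pin
f=np.array([np.cos(np.radians(-12)),np.sin(np.radians(-12)),0])
q=down(np.radians(78.0))
P=np.array([.537,-.186,0])-.15*f; P[2]=.16
r.move_l([.45,.0,.17],vel=.25); r.move_to(P,q); print(telemetry.current_t(),telemetry.current_joints())
k,im=snap("wrist","w2")
for n in ["clip_loop","clip_seat","clip_tip","pin_hole","stand"]:
    for d in models.mark_of(n,"wrist")[:2]: print(n,np.round(d["at"],4),round(d["score"],2), proj(k,d["at"]).round(0))
print(telemetry.current_ee_pos(),rq(telemetry.current_tool_rot()).as_matrix().round(4))
import pickle; pickle.dump((k,telemetry.current_ee_pos()),open("k2.pkl","wb"))
k,im=snap("side","s2"); pickle.dump(k,open("ks.pkl","wb"))
for n in ["clip_loop","clip_tip","pin_hole","stand"]:
    for d in models.mark_of(n,"side")[:2]: print("side",n,np.round(d["at"],4),round(d["score"],2), proj(k,d["at"]).round(0))
E
```

```text
0.03271142294576773 [ 0.66311563  0.60750999 -0.4176552 ] [0.46809132 0.20150229 0.12909043]
9.4417 [-5.42013243e-01  9.82473594e-02  1.92456081e+00  1.44271938e-03
  1.11919601e+00 -1.90393359e+00]
clip_seat [ 0.4451 -0.1817  0.1369] 0.96 [[246. 353.]]
clip_tip [ 0.5368 -0.1829  0.001 ] 0.17 [[277. 349.]]
pin_hole [ 0.5368 -0.1839  0.0625] 0.92 [[276. 393.]]
stand [ 0.5361 -0.1874 -0.0042] 0.97 [[273. 346.]]
stand [ 0.5405 -0.1792  0.0662] 0.39 [[283. 398.]]
[ 0.3907931  -0.15384438  0.16003049] [[ 2.059e-01  9.786e-01  2.000e-04]
 [ 9.786e-01 -2.059e-01  2.000e-04]
 [ 2.000e-04  2.000e-04 -1.000e+00]]
side clip_loop [ 0.5375 -0.1846  0.0021] 0.34 [[316. 310.]]
side clip_tip [ 0.4935 -0.1906  0.1362] 0.66 [[296. 282.]]
side clip_tip [0.6315 0.281  0.011 ] 0.53 [[271. 131.]]
side pin_hole [ 0.5368 -0.1849  0.0586] 0.7 [[317. 295.]]
side stand [ 0.5354 -0.1877  0.0013] 0.82 [[315. 312.]]
```

View pics/w2.png

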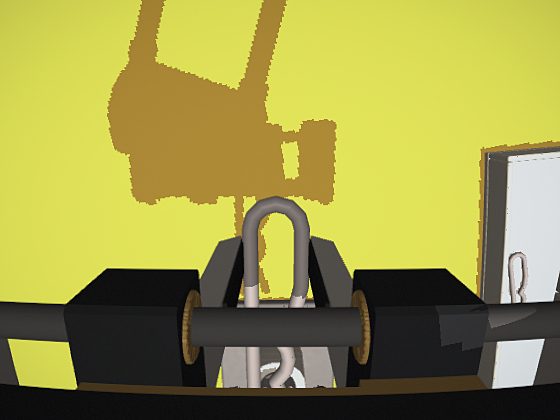

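View pics/s2.png

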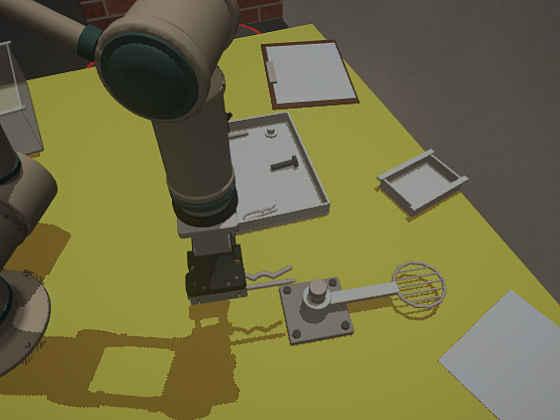

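```bash
python3 - <<'E'
from h import *
f=np.array([np.cos(np.radians(-12)),np.sin(np.radians(-12)),0])
p=telemetry.current_ee_pos(); 
P=np.array([.537,-.1845,0])+.085*f; P[2]=.2
r.move_l([p[0],p[1],.2],vel=.2); r.move_to(P,down(np.radians(78.0))); r.hold(.2)
k,im=snap("wrist","w3"); 
import pickle; pickle.dump(k,open("k3.pkl","wb"))
for n in ["pin_hole","stand","clip_loop"]:
    for d in models.mark_of(n,"wrist")[:2]: print(n,np.round(d["at"],4),round(d["score"],2), proj(k,d["at"]).round(0))
g=models.regions_of("stand","wrist"); print([d["score"] for d in g]); 
if g: np.save("m3.npy",g[0]["pixels"])
print(telemetry.current_t())
E
```

```text
pin_hole [ 0.5387 -0.1811  0.0644] 0.77 [[280. 101.]]
clip_loop [ 0.5393 -0.1809  0.066 ] 0.71 [[281. 102.]]
[0.96]
11.725
```

View pics/w3.png

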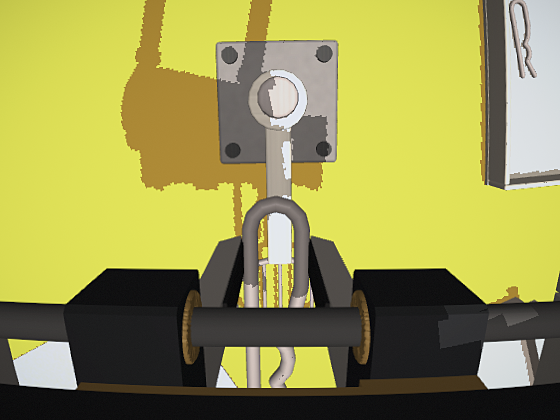

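```bash
python3 - <<'E'
import cv2
im=cv2.imread("pics/w3.png")
a=cv2.resize(im[30:180,200:350],None,fx=4,fy=4,interpolation=cv2.INTER_CUBIC)
cv2.imwrite("pics/w3a.png",a)
a=cv2.resize(im[185:395,190:370],None,fx=2.8,fy=2.8,interpolation=cv2.INTER_CUBIC)
cv2.imwrite("pics/w3b.png",a)
E
```

```text
(no output)
```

View pics/w3a.png

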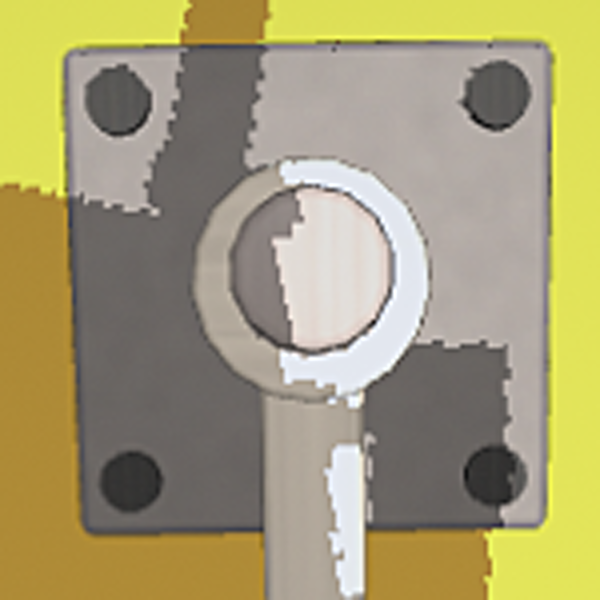

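View pics/w3b.png

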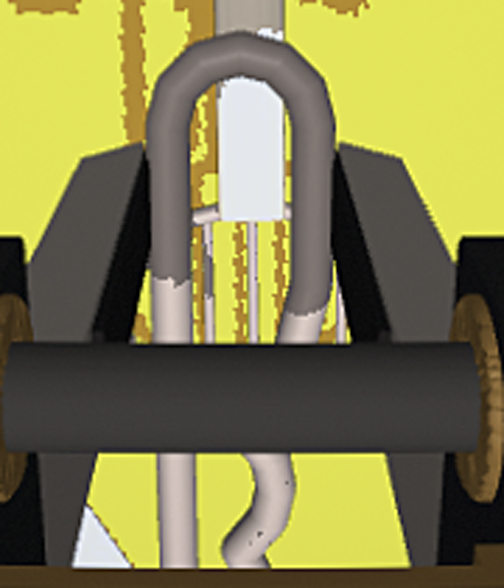

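```bash
python3 - <<'E'
from h import *
import pickle
k=pickle.load(open("k3.pkl","rb"))
Z=lambda a,s,o:(np.array(a,float)+.5)/s-.5+np.array(o)
an=lambda v:np.degrees(np.arctan2(v[1],v[0]))
c=back(k,Z([[66,50],[550,43],[547,527],[84,531]],4,(200,30)),.012)
print("plate ctr",c.mean(0),"yaws",an(c[3]-c[0]),an(c[2]-c[1]),an(c[1]-c[0])-90,an(c[2]-c[3])-90, [np.linalg.norm(c[i]-c[i-1]) for i in range(4)])
b=back(k,Z([[118,101],[497,95],[494,475],[131,480]],4,(200,30)),.014)
print("bolts",b.mean(0),an(b[3]-b[0]),an(b[2]-b[1]),an(b[1]-b[0])-90,an(b[2]-b[3])-90)
p=back(k,Z([[312,269],[229,269],[394,269],[312,185],[312,353]],4,(200,30)),.085); print("pin",p[0],np.linalg.norm(p[1]-p[2]),np.linalg.norm(p[3]-p[4]))
p=back(k,Z([[312,280],[194,280],[430,280]],4,(200,30)),.054); print("hub",p[0],np.linalg.norm(p[1]-p[2]))
# arm edges z=.040
a=back(k,Z([[263,420],[266,590],[362,420],[366,590]],4,(200,30)),.04); print("arm",an(a[1]-a[0]),an(a[3]-a[2]))
t=telemetry.current_ee_pos(); T=rq(telemetry.current_tool_rot()); z=t[2]-.021
l=back(k,Z([[150.5,150],[186,150],[156.5,500],[159,320],[189,320],[158.5,460],[196,460],[160,560],[198,560]],2.8,(190,185)),z)
print("clip leg", [an((l[i]+l[i+1])/2-(l[0]+l[1])/2) for i in (3,5,7)])
bk=back(k,Z([[240,31]],2.8,(190,185)),z)
lc=(l[[0,3,5,7]]+l[[1,4,6,8]])/2
print("leg in tool",T.inv().apply(lc-t).round(4)); print("back in tool",T.inv().apply(bk-t), "widths",np.linalg.norm(l[[0,3,5,7]]-l[[1,4,6,8]],axis=1)); print("tool yaw",an(T.apply([1,0,0])),t)
E
```

```text
plate ctr [ 0.53657761 -0.18246252  0.012     ] yaws -11.378912990779751 -10.837771355517745 -11.262996694412124 -11.565023551275587 [np.float64(0.10762580334545636), np.float64(0.10775450288483182), np.float64(0.10820196217832706), np.float64(0.10877677645110631)]
bolts [ 0.53625925 -0.18282587  0.014     ] -11.241420401889485 -11.282531608356784 -11.188607313104285 -11.277133401283933
pin [ 0.53661275 -0.1827974   0.085     ] 0.02950096483155126 0.02931780313749074
hub [ 0.5365822  -0.18263679  0.054     ] 0.04709901907230355
arm -11.367453881811276 -10.255914109749728
clip leg [np.float64(-11.264141673472764), np.float64(-11.582838310175838), np.float64(-11.778615282933323)]
leg in tool [[-0.0128 -0.01    0.021 ]
 [-0.0124  0.0236  0.021 ]
 [-0.0123  0.0541  0.021 ]
 [-0.0125  0.0779  0.021 ]]
back in tool [[ 0.00012509 -0.03181978  0.02098127]] widths [0.00639903 0.00565959 0.00739253 0.00776308]
tool yaw 77.98808679827093 [ 0.61982563 -0.20221837  0.20050856]
```

```bash
cat >> h.py <<'E'
A=np.radians(-11.25); F=np.array([np.cos(A),np.sin(A),0]); N=np.array([-F[1],F[0],0]); PIN=np.array([.5366,-.1828,.062])
Q=down(A+np.pi/2)
def tcp(back_,dy=0,dz=0): return PIN-(.060+back_)*F+(.0125+dy)*N+np.array([0,0,.0213+dz])
E
python3 - <<'E'
from h import *
P=tcp(.075); r.move_to(P+[0,0,.1],Q); r.move_l(P,vel=.12); r.hold(.3)
t=telemetry.current_ee_pos(); print(t-P, telemetry.current_opening(),telemetry.current_t())
import pickle
for c in ["side","scene","wrist"]:
    k,im=snap(c,"p_"+c); pickle.dump(k,open(f"kp_{c}.pkl","wb"))
    tip=PIN-.0274*F-F*0; 
    tip=PIN+F*(.0476-.075)
    print(c,proj(k,[tip,tip-.03*F,PIN+[0,0,.023]]).round(1).tolist())
    if c!="wrist":
        o=[int(v) for v in proj(k,[PIN])[0]]
        a=im[o[1]-50:o[1]+50,o[0]-80:o[0]+50]; cv2.imwrite(f"pics/pz_{c}.png",cv2.resize(a,None,fx=5,fy=5,interpolation=cv2.INTER_CUBIC)[:,:,::-1]); print("origin",o[0]-80,o[1]-50)
E
```

```text
[ 0.00028974 -0.00013955  0.00048291] 0.032207831285752046 13.9
side [[300.5, 295.3], [282.5, 298.3], [317.6, 285.5]]
origin 236 242
scene [[205.4, 190.0], [211.5, 184.1], [198.3, 187.5]]
origin 119 145
wrist [[254.5, 423.3], [253.5, 382.3], [253.5, 490.1]]
```

View pics/pz_side.png

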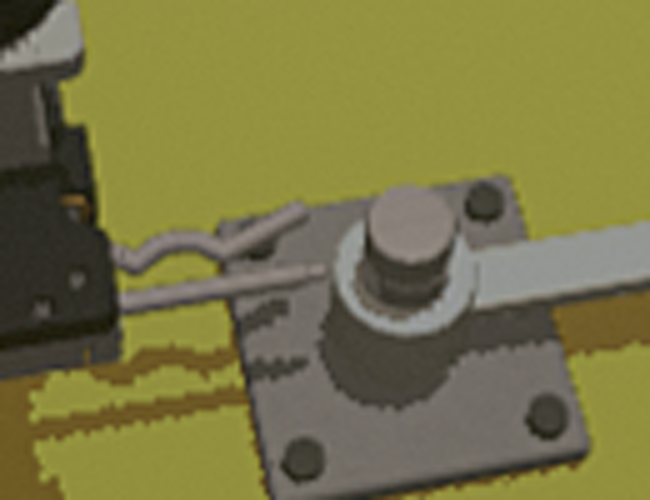

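View pics/pz_scene.png

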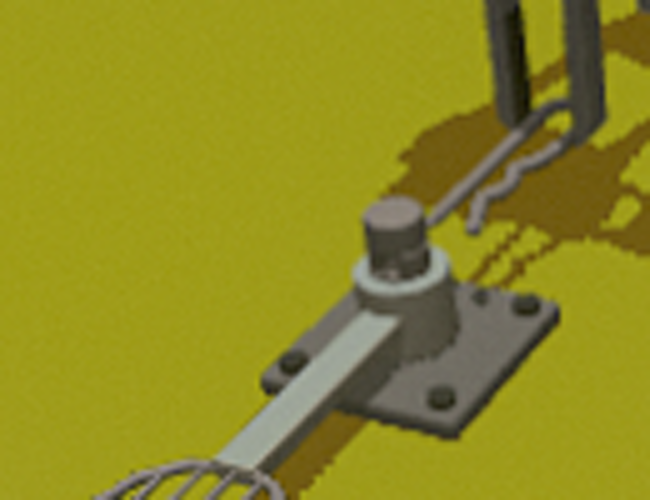

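```bash
python3 - <<'E'
from h import *
print(r.move_l(tcp(.054),vel=.04,guard=4), telemetry.current_ee_pos()-tcp(.054),telemetry.current_wrist_force())
k,im=snap("side","i_side"); cv2.imwrite("pics/iz.png",cv2.resize(im[242:342,236:366],None,fx=5,fy=5,interpolation=cv2.INTER_CUBIC)[:,:,::-1])
print(telemetry.current_t())
E
```

```text
False [-0.00015117  0.00012845 -0.00017481] [-0.0480314   0.73168544 -1.61731165]
14.775
```

View pics/iz.png

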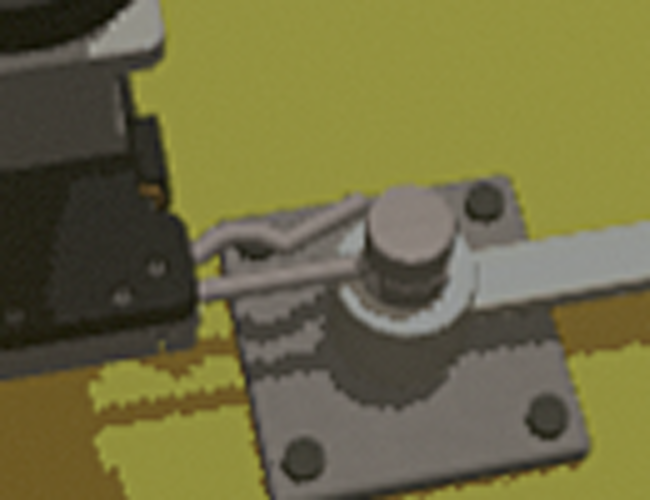

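```bash
python3 - <<'E'
from h import *
f0=telemetry.current_wrist_force()
for b in (.044,.034,.026,.018):
    g=r.move_l(tcp(b),vel=.04,guard=7); d=telemetry.current_ee_pos()-tcp(b); w=telemetry.current_wrist_force()
    print(b,g,"along %.2f side %.2f up %.2f mm"%(d@F*1e3,d@N*1e3,d[2]*1e3),"F %.1f %.1f %.1f"%(w@F,w@N,w[2]),telemetry.current_opening())
    if g: break
k,im=snap("side","j_side"); cv2.imwrite("pics/jz.png",cv2.resize(im[242:342,236:396],None,fx=5,fy=5,interpolation=cv2.INTER_CUBIC)[:,:,::-1])
print(telemetry.current_t())
E
```

```text
0.044 False along 0.29 side -0.03 up 0.00 mm F 0.1 -0.6 -2.0 0.03241052782376581
0.034 False along 0.07 side 0.23 up -0.15 mm F -0.4 1.8 -0.9 0.032196428022262795
0.026 False along -0.02 side 0.52 up -0.22 mm F -1.4 3.6 -1.7 0.03215492561582913
0.018 False along 1.59 side 0.32 up 0.33 mm F 1.0 5.5 -1.3 0.03245259137776946
16.325
```

View pics/jz.png

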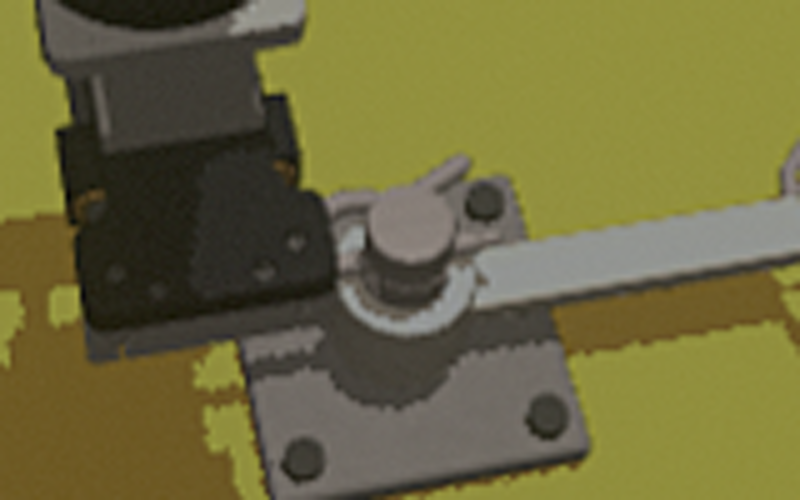

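```bash
python3 - <<'E'
from h import *
for b in (.012,.008,.004,.002,0.0):
    g=r.move_l(tcp(b),vel=.03,guard=14); d=telemetry.current_ee_pos()-tcp(b); w=telemetry.current_wrist_force()
    print(b,g,"along %.2f side %.2f up %.2f mm"%(d@F*1e3,d@N*1e3,d[2]*1e3),"F %.1f %.1f %.1f"%(w@F,w@N,w[2]),telemetry.current_opening())
    if g: break
k,im=snap("side","k_side"); cv2.imwrite("pics/kz.png",cv2.resize(im[242:342,236:396],None,fx=5,fy=5,interpolation=cv2.INTER_CUBIC)[:,:,::-1])
k,im=snap("wrist","k_wrist")
k,im=snap("scene","k_scene"); cv2.imwrite("pics/kzs.png",cv2.resize(im[145:245,119:249],None,fx=5,fy=5,interpolation=cv2.INTER_CUBIC)[:,:,::-1])
for n in ["clip_tip","clip_seat"]:
  for c in ["side","scene"]: print(n,c,[( (np.array(d["at"])-PIN)@np.c_[F,N,[0,0,1]],d["score"]) for d in models.mark_of(n,c)[:1]])
print(telemetry.current_t())
E
```

```text
0.012 False along 3.03 side -0.17 up 0.65 mm F 3.1 4.8 -2.2 0.03208693498682556
0.008 False along 2.58 side -0.48 up 0.60 mm F 3.2 3.9 -1.8 0.0325643105886711
0.004 False along 1.57 side -0.51 up 0.31 mm F 2.5 1.6 -1.0 0.031819295078262255
0.002 False along 0.29 side -0.28 up 0.05 mm F 2.5 2.5 -0.8 0.03226895012442498
0.0 False along -0.76 side -0.27 up -0.27 mm F 0.3 -0.2 -0.2 0.032678962017172436
clip_tip side [(array([ 0.04894736, -0.00311061,  0.0022    ]), 0.75)]
clip_tip scene [(array([ 0.05097226,  0.00157445, -0.001     ]), 0.71)]
clip_seat side [(array([-0.00239504, -0.00231167, -0.0028    ]), 0.68)]
clip_seat scene [(array([-0.00111895, -0.00103825, -0.0027    ]), 0.59)]
18.0917
```

View pics/kz.png

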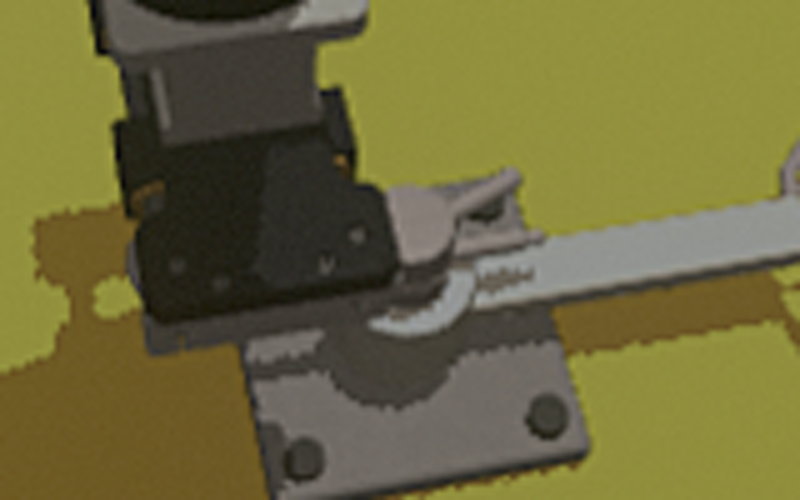

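View pics/k_wrist.png

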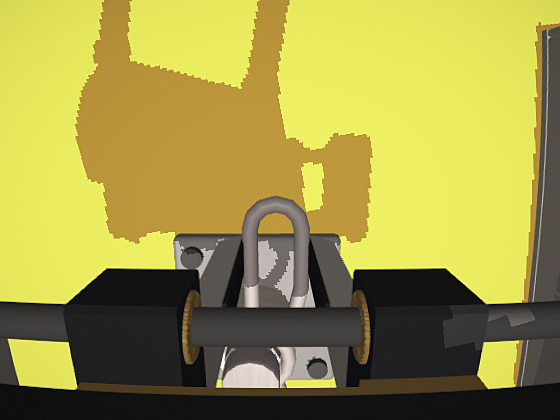

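View pics/kzs.png

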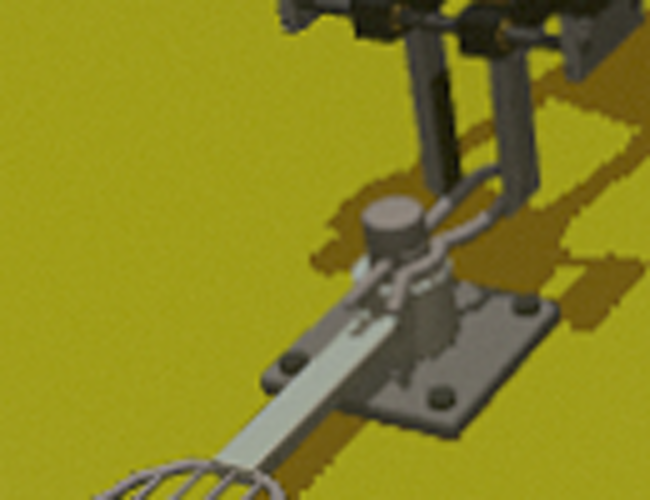

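```bash
python3 - <<'E'
from h import *
k=vision.get_calibration("side"); print("tip side expect",proj(k,PIN+.0476*F)+[1,0])
gripper_to(.06); p=telemetry.current_ee_pos()
r.move_l([p[0],p[1],.16],vel=.12)
P=PIN+.085*F; P[2]=.2; r.move_l(P,vel=.25); r.hold(.2)
import pickle
k,im=snap("wrist","z_wrist"); pickle.dump(k,open("kz.pkl","wb"))
cv2.imwrite("pics/zw.png",cv2.resize(im[30:230,180:380],None,fx=3,fy=3,interpolation=cv2.INTER_CUBIC)[:,:,::-1])
k,im=snap("side","z_side"); cv2.imwrite("pics/zs.png",cv2.resize(im[242:342,236:396],None,fx=5,fy=5,interpolation=cv2.INTER_CUBIC)[:,:,::-1])
for n in ["clip_tip","clip_seat","clip_loop"]:
  for c in ["side","wrist"]: print(n,c,[( (np.array(d["at"])-PIN)@np.c_[F,N,[0,0,1]],d["score"]) for d in models.mark_of(n,c)[:1]])
print(telemetry.current_t())
E
```

```text
tip side expect [[345.52755832 287.97868334]]
clip_tip side [(array([ 0.05126383, -0.00091653,  0.0066    ]), 0.82)]
clip_tip wrist [(array([ 0.05112513, -0.00226959,  0.0047    ]), 0.83)]
clip_seat side [(array([ 0.00301933, -0.00082685, -0.0044    ]), 0.87)]
clip_seat wrist []
clip_loop side [(array([-0.0553118 ,  0.01204056, -0.0062    ]), 0.61)]
clip_loop wrist [(array([-0.0556039 ,  0.01402164, -0.0093    ]), 0.82)]
20.8583
```

View pics/zw.png

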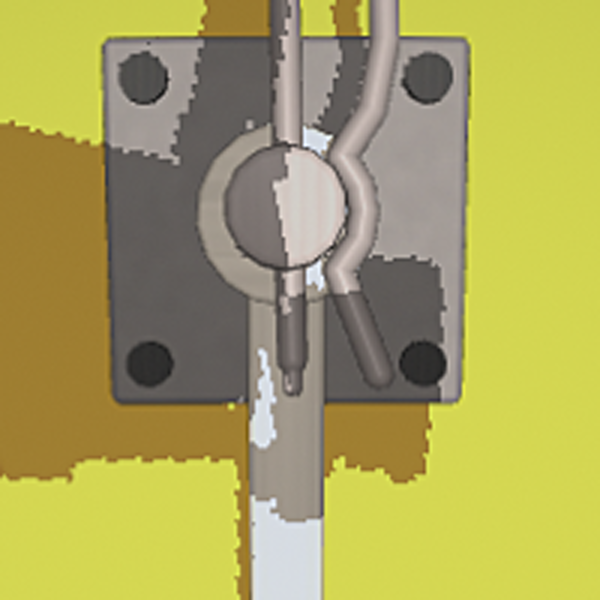

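View pics/zs.png

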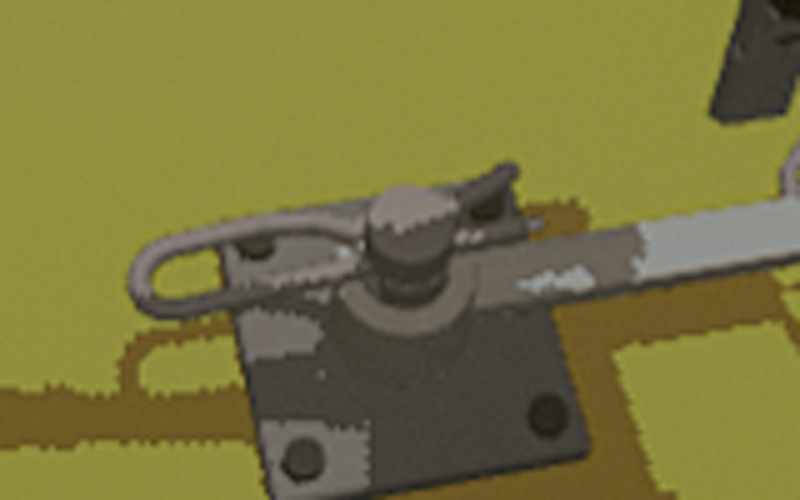

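```bash
python3 - <<'E'
from h import *
import pickle
k=pickle.load(open("kz.pkl","rb"))
Z=lambda a:(np.array(a,float)+.5)/3-.5+np.array([180,30])
M=np.c_[F,N,[0,0,1]]
for nm,a,z in [("pin top",[286,206],.085),("tip",[293,394],.064),("leg@",[287,100],.060),("flare end ctr",[380,375],.064),("bend in",[340,160],.062),("bend out",[338,272],.062),("crest ctr",[361,212],.062)]:
    print(nm,((back(k,Z([a]),z)[0]-PIN)@M*1e3).round(1))
im=cv2.imread("pics/z_wrist.png"); cv2.imwrite("pics/zw2.png",im)
E
```

```text
pin top [-0.2  0.1 23. ]
tip [46.7  1.9  2. ]
leg@ [-28.5   0.4  -2. ]
flare end ctr [41.6 24.8  2. ]
bend in [-13.3  14.    0. ]
bend out [15.  13.6  0. ]
crest ctr [-0.3 19.5  0. ]
```

View pics/zw2.png

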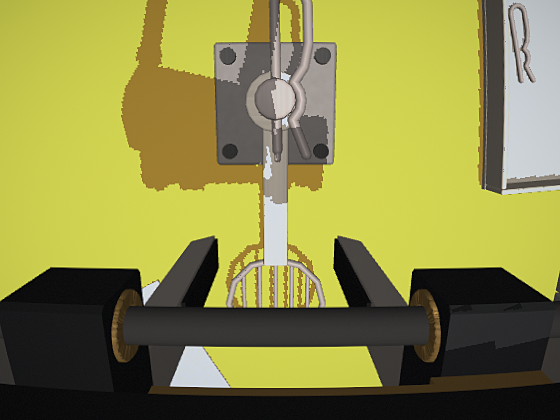

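```bash
python3 - <<'E'
from h import *
r.hold(.3); print(telemetry.current_wrist_force(),telemetry.current_t()); print(r.sign_off())
E
```

```text
[-0.43378064  0.16106889  0.31112588] 21.1583
the job is handed in; nothing more can be done
None
```

The large R-clip is through the pivot pin's cross-hole and snapped closed, and I handed the job in at about 21 s with the gripper clear of everything.

**What I did:** I gripped the clip across its loop in the tray and lined it up with the hole in the pin. I pushed it in with a force guard until the bent leg rode over the pin and the force fell back to about 0 N. Then I let go and moved away.

**Last checks, from the wrist camera after release:**
- **Depth:** the tip is 46.7 mm past the hole's middle, where 47.6 mm is nominal.
- **Bent leg:** its curve is centred on the pin within 0.3 mm along the push direction. Its centre line is 19.5 mm from the pin's axis, against 19 mm for contact, so it is closed.
- **Forces:** the wrist force stayed under about 7 N at the points I read during insertion.

**Checks that disagreed or were not made:**
- The clip sits slightly tilted, about 2° in yaw with the loop a little low, which I put down to slack in the hole.
- The network marks put the tip and seat 3–4 mm further forward than my pixel measurements. I trusted the pixels, since the marks are only good to about 4 mm.
- The guard tripped while the gripper came down for the clip, with the fingertips almost at the tray floor; the force read about 5 N afterwards.
- The other parts looked undisturbed in the side view after the pick, but I did not view the whole tray again before handing in.

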